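Close and clamp the plaster mould

TASK

Close the empty two-part plaster mould so that it dries without warping: set the loose upper half gently on the lower half in the jig, keys in sockets and fully home, and let go of it. Then push the raised handle of the toggle clamp over and down past its dead centre until it snaps over and holds the mould by itself, without forcing it or leaning on it once it has gone over. Leave the cups and the other tools where they are.

Things in the scene. Friction and masses are not known exactly. Their poses are not given: they have to be found in the camera images.
- mould_upper: Loose upper half of the white plaster mould: block 96 (x) x 60 (y) x 30 mm high, 0.2 kg, socket side down on the round board (16 mm thick). Origin: centre of underside, z up. Underside has two round sockets 19 mm across, 10 deep, at (x, y) = (-33, -15) and (33, 15) mm, rims chamfered 1.5 mm, and the mould cavity in the middle. Fits either way round. Grip across the 60 mm.
- mould_lower: Lower half, 96 x 60 x 28 mm, lying in the jig with 1.5 mm of play between four battens 11 mm high. Origin: centre of underside, 18 mm above the table; axes as the upper half's when closed. On its top two round keys at (-33, -15) and (33, 15) mm: 16.6 mm across, straight for 2.5 mm, then a cone to 9 mm across, 8 mm high in all; about 1 mm of play in the sockets.
- lower_face (a point): Centre of the lower half's top face, 46 mm above the table: the underside of the upper half lies on it when fully home.
- clamp: Worn toggle clamp fixed on the jig's riser; origin under the bar's pivot, 60 mm above the table, x to the mould, z up. Open, its bar (90 mm, 23 wide) stands up to 200 mm above the table. On the way the bar may drop onto the mould; then the push at the grip rises to 6-12 N, falls to nil at dead centre (80 to 95 deg of travel, clamps differ), and the handle snaps 2 deg (3.5 mm) on to a hard stop.
- clamp_pad: Sprung rubber tip (21 mm across) of the spindle at the end of the clamp's bar; origin at the centre of its face. On the closed mould it is pressed back by 3 to 5 mm (8 N per mm).
- handle_pivot (a point): Pivot of the clamp's handle, at (-53.3, 0, 50.4) mm in the clamp's frame; its axis is the clamp's y.
- grip_point (a point): Point on the axis of the handle's round black grip, 100 mm from the pivot; the grip is 19 mm thick and runs 50 to 126 mm from the pivot. Open, the handle slopes 78 deg up from level, away from the mould; it closes by turning away from the mould and down to 4-20 deg below level. See clamp for what is felt. More than 20 N on the clamp bends its linkage.
- cup_a: Bystander: grey unfired clay cup, 62 mm across, 56 mm high, on the round board. Origin under its centre.
- cup_b: Bystander: grey unfired clay cup, 72 mm across, 78 mm high, beside the jig. Origin under its centre.
- stamp: Bystander: round wooden stamp with a knob, 54 mm across, 38 mm high, on the round board. Origin under its centre.
- rib: Bystander: flat wooden modelling tool, 132 x 24 x 7 mm, beside the jig.
- kidney: Bystander: flat wooden kidney scraper, about 64 x 62 x 5 mm, on the table.
- slip_jar: Bystander: white jar with a steel lid, 60 mm across, 85 mm high, beside the jig near the handle.

How it is judged:
By the outcome, as a careful person would: the job done as asked, in the order asked, and still so for the second after the job is handed in, with the robot touching nothing.
It also fails if it takes over 72 s, if anything falls off the work surface, if the arm or the gripper's body presses on something with over 40 N, if the wrist force passes 120 N, or if a joint passes its speed limit or range.

ROBOT

A 6-joint arm with a two-finger parallel gripper is mounted at the origin on the work surface. World frame = base frame: x ahead of the robot, y to its left, z up, the work surface at z = 0. Lengths are in m, angles in rad, forces in N, time in s.
With the tool pointing down it reaches from about 0.25 to 0.775 m from the base axis. Payload 8.9 kg.
Tool frame: the origin (TCP) lies between the finger pads; the fingertips stand robot.tcp_to_tips ahead of it and the grasp point (between the pads) lies 3 mm ahead of it (robot.tcp_to_tips is the distance from the TCP to the fingertips, in m); z points along the fingers, y is the line along which they close (so a half turn about z gives the same grasp; the last joint's range is limited). The gripper opens to 85 mm and grips with 20 to 120 N. Pads are 22 mm wide; open, the fingers measure 114 mm over their backs; the gripper's body (76 mm by 85 mm) begins 54 mm behind the grasp point. The pads swing forward as they close: fully open they stand 13 mm farther back than shut.
Start: joints at [1.162, 0.291, -0.153, 1.127, 0, 1.431], TCP at [0.14, 0.506, 0.253] pointing down, gripper open.
Joint ranges: [-2.52, 2.52], [-0.91, 1.74], [-1.3, 1.37], [-1.96, 2.02], [-1.52, 1.47], [-3.14, 3.14]. Speed limits (rad/s): [2.22, 2.22, 2.79, 3.14, 3.14, 3.14].

INTERFACE

Orientations are given as a rotation vector (axis times angle).
In Python, from bench import robot gives the robot as it stands. The module is installed in compiled form; this text tells all that it offers. Calls block until the motion is done:
- robot.move_pose(position, orientation): joint-space move of the TCP to a pose.
- robot.move_l(position, max_speed=0.15, frame=None): straight line of the TCP; frame=None keeps the orientation; max_speed is the mean speed in m/s.
- robot.move_j(angles): joint-space move.
- robot.gripper_to(opening): finger opening in m; the grip force is fixed at half the most; returns when the fingers have stopped.
- robot.hold(seconds).
- robot.solve_ik(position, orientation): joint angles nearest the present ones, or None.
- robot.read_camera(name): name is "side" or "top"; returns the picture (384x512x3 uint8, red, green, blue); there is no depth.
- robot.camera_info(name): a dict with "camera_matrix" (3x3 intrinsics, pixels), "k1" (the pictures are not rectified: a ray, as slopes to the right and down, at radius r is drawn at 1 + k1 r^2 times it, then the intrinsics apply), "R" (3x3) and "t" (3): a world point X has camera coordinates R X + t. Camera axes: x right, y down, z forward; pixel columns grow to the right and rows downward; lengths in m; the calibration is good to about 2 mm. A picture is of the moment at which its call begins. camera_info takes no time and is no camera call.
A pose or a line that the arm cannot do raises robot.PlanningError and nothing moves.
- robot.sign_off(): hands the job in, once; it reports no verdict.
Trained networks look in the newest picture that a camera, given by its name, has taken for a name from the list of things; names that differ only in an ending like _2 or _b are one class to them, and where a whole thing is asked for, a point or a joint stands for the part that bears it (a point fixed in the world has none). Each returns a list of dicts, best first, with "confidence" (0 to 1); they miss things now and then, are a little off and sometimes report something else, mostly with a low value. They report only what shows in the picture. A call takes as long as a camera call.
- robot.recognise(camera, label): "position" ([x, y, z] in m, in world coordinates, good to about 4 mm: the middle of the surface that is visible of it).
Readings, each from a call of its own:
- robot.read_time(): time.
- robot.read_q(): joint angles.
- robot.read_qvel(): joint speeds.
- robot.read_effort(): joint torques, N m.
- robot.read_ee_pos(): TCP position.
- robot.read_ee_rot(): TCP orientation.
- robot.read_force(): force on the tool from outside, world axes, zero at the start.
- robot.read_moment(): the same for the moment, N m.
- robot.read_width(): finger opening in m.
Only numpy, scipy, OpenCV 4.12 (cv2) and the standard library are available. Lean on these libraries where they do the work, as an engineer would, in place of code of your own. Each camera call takes 0.05 s, during which the arm holds its last target. There are 200 camera calls.

## Working session

There is one attempt and no reset: what is moved stays moved. The work goes in short steps, each a Python script; the robot and the scene stay as the last script left them, time stands still between calls to the robot, and variables do not carry over. Pictures are saved under pics/ and viewed, on a budget of 10 in all, crops included, one or two more only if the job needs it, and the job is handed in when it is done.

```bash
mkdir -p pics; cat > h.py <<'E'
import numpy as np, cv2
from bench import robot
def snap(cam,name,crop=None,scale=1):
    im=robot.read_camera(cam)
    o=im[:,:,::-1].copy()
    if crop: o=o[crop[1]:crop[3],crop[0]:crop[2]]
    if scale!=1: o=cv2.resize(o,None,fx=scale,fy=scale,interpolation=cv2.INTER_CUBIC)
    cv2.imwrite('pics/'+name+'.png',o); return im
def proj(cam,X):
    c=robot.camera_info(cam); X=np.atleast_2d(X)
    p=X@np.array(c['R']).T+np.array(c['t']); s=p[:,:2]/p[:,2:]
    s=s*(1+c['k1']*(s**2).sum(1,keepdims=True)); K=np.array(c['camera_matrix'])
    return s*[K[0,0],K[1,1]]+K[:2,2]
def unproj(cam,uv,z):
    c=robot.camera_info(cam);K=np.array(c['camera_matrix']);R=np.array(c['R']);t=np.array(c['t'])
    out=[]
    for u in np.atleast_2d(uv):
        d=(u-K[:2,2])/[K[0,0],K[1,1]]; s=d.copy()
        for _ in range(20): s=d/(1+c['k1']*(s@s))
        ray=R.T@np.array([s[0],s[1],1]); o=-R.T@t
        out.append(o+ray*(z-o[2])/ray[2])
    return np.array(out)
E
python3 - <<'E'
from h import *
np.set_printoptions(precision=4,suppress=True)
snap('top','t0',scale=1.5); snap('side','s0',scale=1.5)
for cam in('top','side'):
    c=robot.camera_info(cam); print(cam,-np.array(c['R']).T@np.array(c['t']),np.array(c['R'])[2],c['k1'],np.array(c['camera_matrix'])[0])
    for n in ['mould_upper','mould_lower','lower_face','clamp','clamp_pad','handle_pivot','grip_point','slip_jar','cup_a','cup_b','stamp','rib']:
        r=robot.recognise(cam,n); print(n,[(np.round(x['position'],4),round(x['confidence'],2)) for x in r[:2]])
print(robot.tcp_to_tips,robot.read_time(),robot.read_ee_rot(),robot.read_width())
E
```

```text
top [0.4691 0.0596 1.0452] [ 0.0607  0.0198 -0.998 ] -0.02807134200760474 [383.0049   0.     256.2754]
mould_upper [(array([0.5265, 0.377 , 0.0508]), 0.64), (array([ 0.6065, -0.1863,  0.0831]), 0.29)]
mould_lower [(array([ 0.4948, -0.0135,  0.0447]), 0.66), (array([ 0.6048, -0.1862,  0.0817]), 0.54)]
lower_face [(array([ 0.4949, -0.0071,  0.0467]), 0.86)]
clamp [(array([ 0.477 , -0.1237,  0.1167]), 0.77)]
clamp_pad []
handle_pivot [(array([ 0.475 , -0.1265,  0.1151]), 0.66)]
grip_point [(array([ 0.4754, -0.1612,  0.1969]), 0.63), (array([ 0.485 , -0.0891,  0.2045]), 0.43)]
slip_jar [(array([ 0.605 , -0.1844,  0.0851]), 0.88), (array([ 0.4751, -0.1222,  0.1182]), 0.22)]
cup_a [(array([0.6045, 0.2613, 0.0454]), 0.66), (array([ 0.6274, -0.0315,  0.0302]), 0.62)]
cup_b [(array([0.6045, 0.2613, 0.0454]), 0.66), (array([ 0.6274, -0.0315,  0.0302]), 0.62)]
stamp [(array([0.4643, 0.2487, 0.0351]), 0.53)]
rib [(array([ 0.3923, -0.013 ,  0.005 ]), 0.97)]
side [ 0.4384 -0.6297  0.706 ] [ 0.1039  0.7729 -0.626 ] 0.03111976239067693 [402.0001   0.     251.1009]
mould_upper [(array([0.5272, 0.3583, 0.0488]), 0.75), (array([ 0.3975, -0.0244,  0.0092]), 0.57)]
mould_lower [(array([ 0.5121, -0.0119,  0.0479]), 0.84)]
lower_face [(array([ 0.5103, -0.0097,  0.0451]), 0.94)]
clamp [(array([ 0.479 , -0.1491,  0.1027]), 0.98)]
clamp_pad []
handle_pivot [(array([ 0.4767, -0.1527,  0.1069]), 0.78)]
grip_point [(array([ 0.4736, -0.1755,  0.1904]), 0.81)]
slip_jar [(array([ 0.6026, -0.2081,  0.0626]), 0.75)]
cup_a [(array([ 0.6181, -0.0411,  0.0546]), 0.94), (array([0.5996, 0.2365, 0.0502]), 0.93)]
cup_b [(array([ 0.6181, -0.0411,  0.0546]), 0.94), (array([0.5996, 0.2365, 0.0502]), 0.93)]
stamp [(array([0.4726, 0.2413, 0.0367]), 0.7)]
rib [(array([ 0.3953, -0.0258,  0.0076]), 0.9), (array([ 0.6032, -0.2129,  0.0611]), 0.63)]
0.022 1.3 [0.4225 3.113  0.0001] 0.08511568980527734
```

View pics/t0.png

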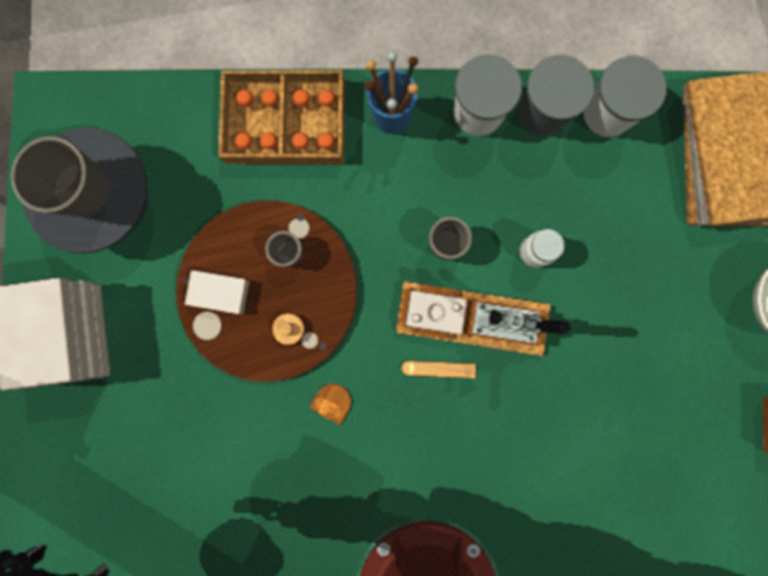

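View pics/s0.png

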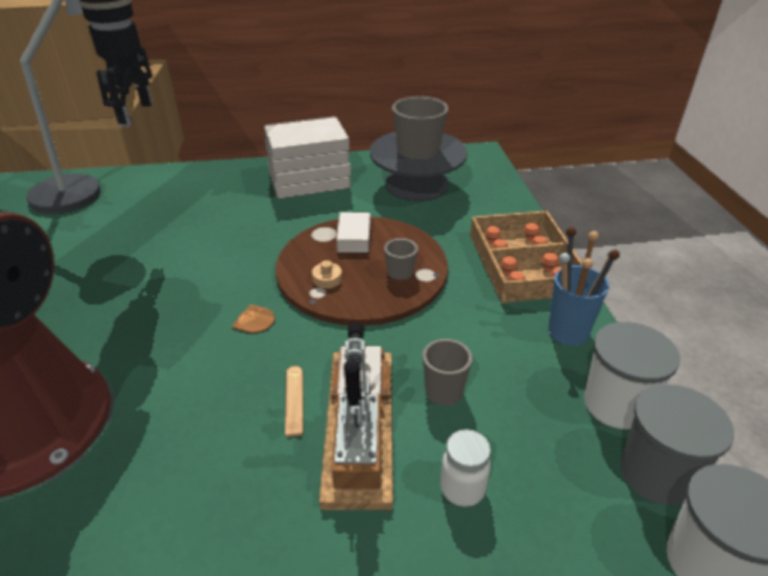

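Top view: upper half at about (145,195) on the round board, lower half at (290,208), and the clamp handle at (360,217), sloping away toward −y. The jar is at (362,165) and cup_b at (300,158). The side view agrees. Next I fit the box poses by segmentation.

```bash
cat > fit.py <<'E'
from h import *
from scipy.optimize import minimize
S=4
def whitemask(im,ctr,r):
    big=cv2.resize(im,None,fx=S,fy=S,interpolation=cv2.INTER_CUBIC).astype(float)
    mx=big.max(2);mn=big.min(2)
    m=((mn>105)&((mx-mn)/(mx+1)<0.28)).astype(np.uint8)
    w=np.zeros_like(m); cv2.circle(w,tuple(int(v*S) for v in ctr),int(r*S),1,-1)
    m*=w; n,l,st,_=cv2.connectedComponentsWithStats(m)
    k=1+np.argmax(st[1:,4]); m=(l==k).astype(np.uint8)
    cs,_=cv2.findContours(m,cv2.RETR_EXTERNAL,cv2.CHAIN_APPROX_NONE); cv2.drawContours(m,cs,-1,1,-1)
    return m
def box(p,z0,z1):
    c,s=np.cos(p[2]),np.sin(p[2]); q=np.array([[a*.048,b*.03] for a in(-1,1) for b in(-1,1)])@np.array([[c,s],[-s,c]])+p[:2]
    return np.vstack([np.c_[q,np.full(4,z)] for z in(z0,z1)])
def render(cam,p,z0,z1,shape):
    uv=(proj(cam,box(p,z0,z1))+.5)*S-.5
    h=cv2.convexHull(uv.astype(np.float32)); m=np.zeros(shape,np.uint8)
    cv2.fillConvexPoly(m,np.round(h*16).astype(np.int32),1,shift=4); return m
def fit(masks,p0,z0,z1):
    f=lambda p:sum(1-(m&render(c,p,z0,z1,m.shape)).sum()/(m|render(c,p,z0,z1,m.shape)).sum() for c,m in masks.items())
    best=None
    for d in(-.15,0,.15):
        r=minimize(f,np.array(p0)+[0,0,d],method='Nelder-Mead',options=dict(initial_simplex=np.array(p0)+[0,0,d]+np.array([[0,0,0],[.01,0,0],[0,.01,0],[0,0,.15]]),xatol=1e-5,fatol=1e-5))
        if best is None or r.fun<best.fun: best=r
    return best.x,best.fun
E
python3 - <<'E'
from fit import *
np.set_printoptions(precision=4,suppress=True)
ims={c:robot.read_camera(c) for c in('top','side')}
U=np.array([.5265,.37,.046]);L=np.array([.495,-.01,.046])
mu={c:whitemask(ims[c],proj(c,U)[0],30) for c in ims}
ml={'top':whitemask(ims['top'],proj('top',L)[0],30)}
for c in ims: print(c,fit({c:mu[c]},[.5265,.37,1.5],.016,.046))
pu,fu=fit(mu,[.5265,.37,1.5],.016,.046); print('both',pu,fu)
pl,fl=fit(ml,[.495,-.01,1.5],.03,.046); print('lower',pl,fl)
print(unproj('top',proj('top',U)+[1,0],.046)-U)
tiles=[]
for c,m,p,z,X in(('top',mu['top'],pu,.016,U),('side',mu['side'],pu,.016,U),('top',ml['top'],pl,.03,L),('side',None,pl,.03,L+[-.01,-.07,.04])):
    b=cv2.resize(ims[c],None,fx=S,fy=S,interpolation=cv2.INTER_CUBIC)[:,:,::-1].copy()
    if m is not None: cv2.drawContours(b,cv2.findContours(m,0,1)[0],-1,(0,0,255),1)
    cv2.drawContours(b,cv2.findContours(render(c,p,z,.046,b.shape[:2]),0,1)[0],-1,(255,0,0),1)
    u,v=(proj(c,X)[0]*S).astype(int); tiles.append(b[v-145:v+145,u-195:u+195])
cv2.imwrite('pics/f0.png',np.vstack([np.hstack(tiles[:2]),np.hstack(tiles[2:])]))
E
```

```text
top (array([0.5286, 0.3809, 1.4162]), np.float64(0.06585530764029746))
side (array([0.5265, 0.3827, 1.3672]), np.float64(0.22706217708890075))
both [0.5283 0.3821 1.4061] 0.30689664075623235Traceback (most recent call last):
  File "<stdin>", line 9, in <module>
  File "fit.py", line 24, in fit
    r=minimize(f,np.array(p0)+[0,0,d],method='Nelder-Mead',options=dict(initial_simplex=np.array(p0)+[0,0,d]+np.array([[0,0,0],[.01,0,0],[0,.01,0],[0,0,.15]]),xatol=1e-5,fatol=1e-5))
    res = _minimize_neldermead(fun, x0, args, callback, bounds=bounds,
                               **options)
    fxr = func(xr)
    fx = function(np.copy(x), *(wrapper_args + args))
  File "fit.py", line 21, in <lambda>
    f=lambda p:sum(1-(m&render(c,p,z0,z1,m.shape)).sum()/(m|render(c,p,z0,z1,m.shape)).sum() for c,m in masks.items())
               ~~~^^^^^^^^^^^^^^^^^^^^^^^^^^^^^^^^^^^^^^^^^^^^^^^^^^^^^^^^^^^^^^^^^^^^^^^^^^^^^^^^^^^^^^^^^^^^^^^^^^^^
  File "fit.py", line 21, in <genexpr>
    f=lambda p:sum(1-(m&render(c,p,z0,z1,m.shape)).sum()/(m|render(c,p,z0,z1,m.shape)).sum() for c,m in masks.items())
                        ~~~~~~^^^^^^^^^^^^^^^^^^^
  File "fit.py", line 17, in render
    uv=(proj(cam,box(p,z0,z1))+.5)*S-.5
        ~~~~^^^^^^^^^^^^^^^^^^
  File "h.py", line 10, in proj
    c=robot.camera_info(cam); X=np.atleast_2d(X)
ValueError: time passes only in moves, steps and waits
```

```bash
sed -i 's/robot.camera_info(cam)/info(cam)/; 3i import functools\ninfo=functools.lru_cache(None)(lambda c: robot.camera_info(c))' h.py
cat > two.py <<'E'
from fit import *
np.set_printoptions(precision=4,suppress=True)
ims={c:robot.read_camera(c) for c in('top','side')}
U=np.array([.5265,.38,.046]);L=np.array([.495,-.01,.046])
mu={'top':whitemask(ims['top'],proj('top',U)[0],30)}
ml={'top':whitemask(ims['top'],proj('top',L)[0],26)}
# top faces only as well, as cross-check (shaded sides fail the threshold)
for n,m,p0,zs in(('U',mu,[.5265,.38,1.4],(.016,.0459)),('L',ml,[.495,-.01,1.4],(.03,.0459))):
    for z in zs: print(n,z,*fit(m,p0,z,.046))
pu=fit(mu,[.5265,.38,1.4],.0459,.046)[0]; pl=fit(ml,[.495,-.01,1.4],.0459,.046)[0]
tiles=[]
for c,m,p,z,X in(('top',mu['top'],pu,.016,U),('side',None,pu,.016,U),('top',ml['top'],pl,.03,L+[0,-.04,0]),('side',None,pl,.03,L+[-.01,-.07,.04])):
    b=cv2.resize(ims[c],None,fx=S,fy=S,interpolation=cv2.INTER_CUBIC)[:,:,::-1].copy()
    if m is not None: cv2.drawContours(b,cv2.findContours(m,0,1)[0],-1,(0,0,255),1)
    for zz in(z,.0459): cv2.drawContours(b,cv2.findContours(render(c,p,zz,.046,b.shape[:2]),0,1)[0],-1,(255,0,0),1)
    u,v=(proj(c,X)[0]*S).astype(int); tiles.append(b[v-145:v+145,u-195:u+195])
cv2.imwrite('pics/f0.png',np.vstack([np.hstack(tiles[:2]),np.hstack(tiles[2:])]))
E
python3 two.py
```

```text
U 0.016 [0.5284 0.3802 1.4197] 0.06531440162271807
U 0.0459 [0.5277 0.378  1.4081] 0.05688876341050253
L 0.03 [ 0.4957 -0.0101  1.4225] 0.020501944149876272
L 0.0459 [ 0.4957 -0.0099  1.42  ] 0.023422020945372157
```

View pics/f0.png

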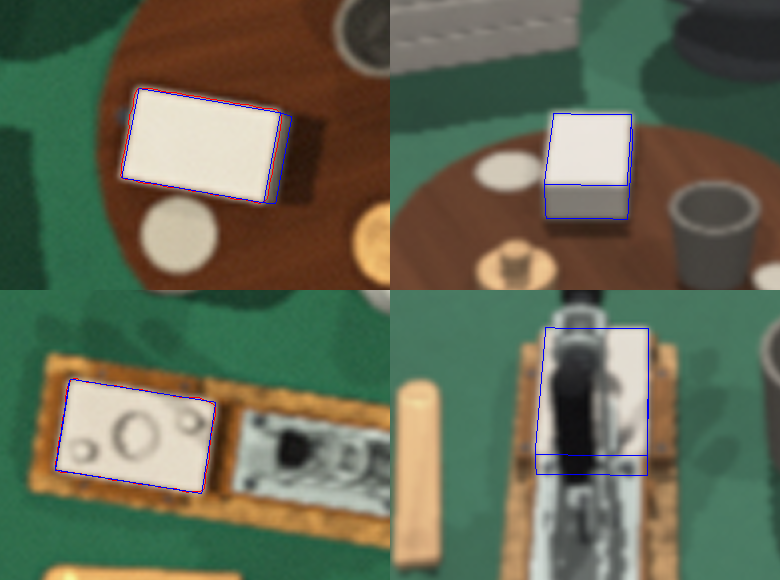

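The fits match both views. The keys show at the +x+y and −x−y corners, so the lower half's yaw is 1.42. Next I triangulate the standing bar and spindle (the dark blob in the top view) and plan the grasp and place IK.

```bash
cat >> h.py <<'E'
def tri(ut,us):
    from scipy.optimize import least_squares
    r=least_squares(lambda X:np.r_[proj('top',X)[0]-ut,proj('side',X)[0]-us],[.48,-.1,.15]); return r.x,abs(r.fun).max()
def rv(yaw):  # tool down, tool y along yaw+-90 : block x-axis angle yaw
    return np.pi*np.array([np.cos(yaw/2),np.sin(yaw/2),0])
E
python3 - <<'E'
from h import *
np.set_printoptions(precision=4,suppress=True)
c0=proj('top',[.495,-.05,.046])[0]
bt=np.trunc(c0*4)/4+np.array([293-195,450-290-145])/4
print('blob',bt,tri(bt,np.array([355,330])/1.5))
print('grip tip', tri(np.array([567,327])/1.5,np.array([353,400])/1.5))
for cam in('top','side'): print(cam,proj(cam,[[.4957,-.01,.046],[.484,-.087,.2]]))
for yaw in(1.41,1.41+2*np.pi-np.pi):
    for p in([.528,.379,.042],[.528,.379,.14],[.4957,-.01,.16],[.4957,-.01,.072]):
        print(yaw,p,robot.solve_ik(p,rv(yaw)))
E
```

```text
blob [330.25 211.75] (array([ 0.4839, -0.0872,  0.1975]), np.float64(0.12412843262950446))
grip tip (array([ 0.4704, -0.1935,  0.1932]), np.float64(0.1591766408495232))
top [[290.4595 207.7849]
 [330.3617 211.5715]]
side [[239.8534 245.7745]
 [236.5585 218.9561]]
1.41 [0.528, 0.379, 0.042] [ 0.5102  0.6972 -0.0725  0.8011  0.      2.2418]
1.41 [0.528, 0.379, 0.14] [0.5102 0.6018 0.0343 1.0033 0.     2.2418]
1.41 [0.4957, -0.01, 0.16] [-0.1677  0.3119 -0.3854  0.8735  0.      1.5639]
1.41 [0.4957, -0.01, 0.072] [-0.1677  0.4213 -0.4961  0.6535  0.      1.5639]
4.551592653589793 [0.528, 0.379, 0.042] [ 0.5102  0.6972 -0.0725  0.8011  0.     -0.8998]
4.551592653589793 [0.528, 0.379, 0.14] [ 0.5102  0.6018  0.0343  1.0033  0.     -0.8998]
4.551592653589793 [0.4957, -0.01, 0.16] [-0.1677  0.3119 -0.3854  0.8735  0.     -1.5777]
4.551592653589793 [0.4957, -0.01, 0.072] [-0.1677  0.4213 -0.4961  0.6535  0.     -1.5777]
```

```bash
python3 - <<'E'
from h import *
t=[]
for c,(u,v) in(('top',(330,211)),('side',(238,250))):
    b=robot.read_camera(c)[v-36:v+36,u-32:u+32,::-1]
    b=cv2.resize(b,None,fx=6,fy=6,interpolation=cv2.INTER_CUBIC)
    for x in np.arange(-60,61,20):   # clamp x in mm at the z=.19 height
        p=(proj(c,[.484+x/1000*.15,-.087+x/1000*.989,.19])[0]-[u-32,v-36]+.5)*6
        cv2.circle(b,tuple(int(q) for q in p),3,(0,0,255) if x else (255,0,0),1)
    t.append(b)
cv2.imwrite('pics/c1.png',np.hstack(t))
E
```

```text
(no output)
```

View pics/c1.png

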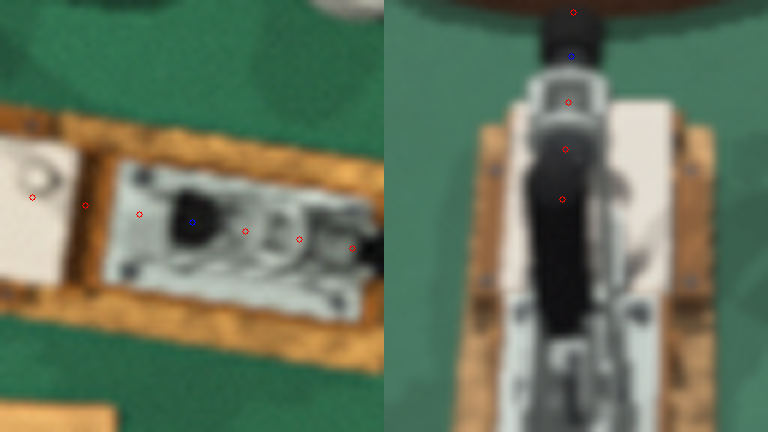

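The pad (black) sits at clamp x ≈ −7 to +9 mm, with the bar leaning back behind it. That is more than 65 mm from the mould centre, so a vertical descent clears it. Now the grasp.

```bash
python3 - <<'E'
from h import *
np.set_printoptions(precision=4,suppress=True)
robot.move_pose([.528,.379,.12],rv(1.41)); robot.gripper_to(.075)
f0=np.array(robot.read_force())
for z in(.06,.048,.042):
    robot.move_l([.528,.379,z],.08); print(z,np.array(robot.read_force())-f0)
robot.gripper_to(.05); print('w',robot.read_width(),np.array(robot.read_force())-f0, robot.read_ee_pos())
robot.move_l([.528,.379,.14],.1); robot.hold(.2); print('w',robot.read_width(),np.array(robot.read_force())-f0,robot.read_time())
snap('side','s1',(150,60,406,252),3); 
E
```

```text
0.06 [ 0.4313  0.5176 -0.3847]
0.048 [-0.5928  0.8124  0.3598]
0.042 [-0.7194 -0.8118 -0.3618]
w 0.05879449153974921 [-0.4357 -0.4341  3.4638] [0.5283 0.3792 0.0424]
w 0.05895991963858018 [-0.8154 -0.4125 -1.9374] 6.5167
```

View pics/s1.png

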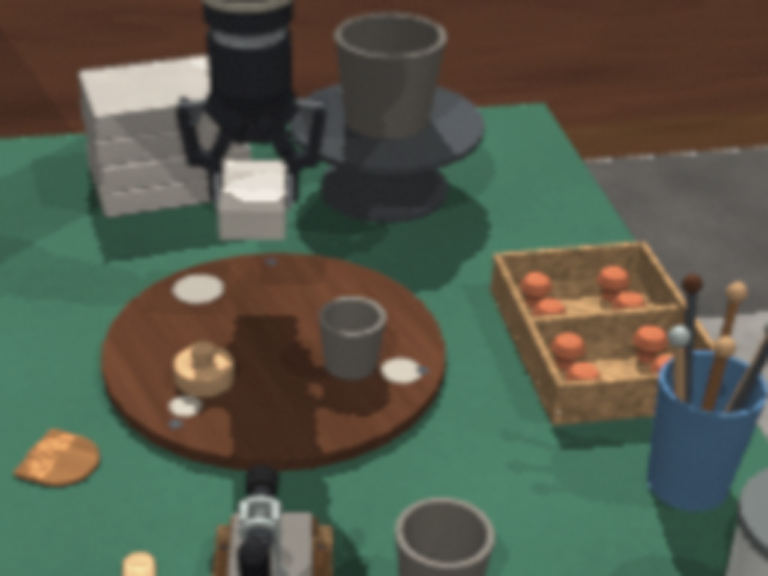

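Block held level (width 59 mm). Now carry it over and lower it guarded.

```bash
python3 - <<'E'
from h import *
np.set_printoptions(precision=2,suppress=True)
x,y=.4957,-.0100
robot.move_pose([x,y,.165],rv(1.42)); robot.move_l([x,y,.092],.1); robot.hold(.25)
f0=np.mean([robot.read_force() for _ in range(3)],0); print(f0)
for z in np.arange(.085,.0709,-.001):
    robot.move_l([x,y,z],.03); 
    f=np.array(robot.read_force())-f0; m=np.array(robot.read_moment())
    print(round(z,4),np.round(robot.read_ee_pos()[2],4),f,m)
    if f[2]>5 or np.hypot(*f[:2])>6: break
print(robot.read_time())
E
```

```text
[-0.26  0.07 -1.59]
0.085 0.0847 [ 1.47  0.07 -0.89] [ 0.02 -0.01 -0.05]
0.084 0.084 [ 1.15 -0.65 -0.86] [ 0.01  0.06 -0.01]
0.083 0.083 [ 0.35  0.11 -0.59] [-0.02 -0.01  0.  ]
0.082 0.0819 [ 1.06  0.23 -0.17] [ 0.02  0.02 -0.02]
0.081 0.0809 [ 0.57 -0.66  0.47] [-0.03  0.05 -0.03]
0.08 0.0799 [ 0.43 -0.46 -0.46] [-0.06  0.03  0.02]
0.079 0.0789 [-0.18  0.47 -1.18] [-0.01  0.03 -0.01]
0.078 0.0779 [ 0.26 -0.51 -0.14] [-0.01  0.01 -0.05]
0.077 0.0769 [ 0.52 -0.71  0.58] [ 0.01 -0.   -0.01]
0.076 0.0759 [-0.62  0.02 -0.61] [-0.03 -0.03  0.04]
0.075 0.0749 [ 0.51 -0.05 -0.28] [-0.02 -0.03  0.04]
0.074 0.0739 [ 0.36 -0.16 -0.16] [ 0.02 -0.01 -0.04]
0.073 0.073 [ 0.92  0.42 -0.22] [ 0.02 -0.    0.01]
0.072 0.0723 [-1.07 -0.16  6.65] [0.11 0.44 0.03]
12.7833
```

It went fully home at the predicted height with no side load. Release, retreat, check the seat from above, and check the handle model against the pictures.

```bash
python3 - <<'E'
from fit import *
np.set_printoptions(precision=4,suppress=True)
x,y=.4957,-.0100
robot.move_l([x,y,.0726],.03); robot.gripper_to(.076); print('w',robot.read_width(),robot.read_force())
robot.move_l([x,y,.10],.06); robot.move_l([x,y,.20],.2)
robot.move_pose([.42,-.02,.33],rv(1.42)); 
robot.gripper_to(0); robot.hold(.1)
it=robot.read_camera('top'); is_=robot.read_camera('side')
np.savez('ims.npz',top=it,side=is_)
m={'top':whitemask(it,proj('top',[.4957,-.01,.076])[0],30)}
print('upper placed',fit(m,[.4957,-.01,1.42],.0759,.076),fit(m,[.4957,-.01,1.42],.046,.076), robot.read_time())
e=np.array([np.cos(1.42),np.sin(1.42)])
def C(d,cx,z): return np.r_[np.array([.4957,-.01])+e*(cx-d),z]
for d in(.072,.078,.084,.09):
    P=[C(d,-.0533-r*np.cos(np.radians(78)),.1104+r*np.sin(np.radians(78))) for r in(.05,.1,.126)]
    print(d,proj('top',P).round(1).tolist(),proj('side',P).round(1).tolist())
t=[]
for c,im,(u,v) in(('top',it,(330,211)),('side',is_,(238,250))):
    b=cv2.resize(im[v-36:v+36,u-32:u+32,::-1],None,fx=6,fy=6,interpolation=cv2.INTER_CUBIC)
    for d,col in((.078,(0,0,255)),(.084,(255,0,0))):
      for r in(0,.05,.126):
        p=(proj(c,C(d,-.0533-r*np.cos(np.radians(78)),.1104+r*np.sin(np.radians(78))))[0]-[u-32,v-36]+.5)*6
        cv2.circle(b,tuple(int(q) for q in p),3,col,1)
    t.append(b)
cv2.imwrite('pics/c2.png',np.hstack(t))
E
```

```text
w 0.07598908504587742 [ 0.4299 -0.1543 -0.4253]
upper placed (array([ 0.4956, -0.0089,  1.4165]), np.float64(0.06954500166057787)) (array([ 0.4957, -0.0095,  1.4158]), np.float64(0.06732424202303722)) 16.1583
0.072 [[352.1, 215.8], [362.1, 216.5], [367.7, 216.8]] [[235.8, 257.7], [234.7, 242.9], [234.1, 234.5]]
0.078 [[354.7, 216.3], [364.8, 216.9], [370.5, 217.3]] [[235.6, 260.2], [234.6, 245.5], [234.0, 237.1]]
0.084 [[357.3, 216.7], [367.5, 217.4], [373.3, 217.7]] [[235.5, 262.8], [234.4, 248.1], [233.8, 239.8]]
0.09 [[359.9, 217.1], [370.3, 217.8], [376.1, 218.2]] [[235.3, 265.4], [234.2, 250.8], [233.6, 242.5]]
```

View pics/c2.png

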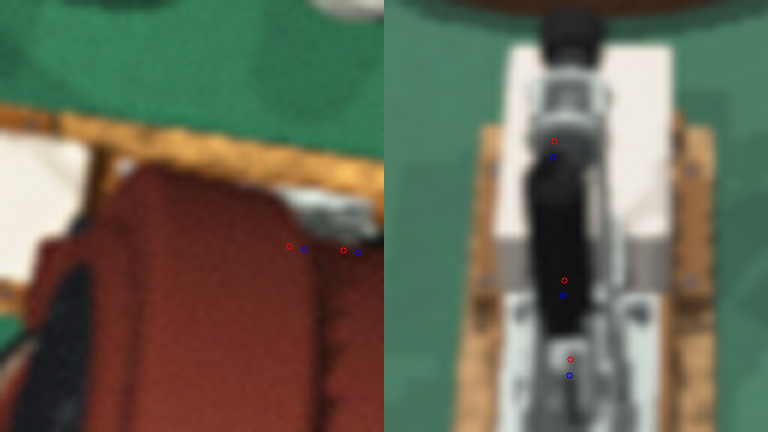

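The upper half is seated: its top face is at z ≈ 0.076 and within about 1 mm of the lower half. The grip's outline puts the clamp origin about 88 mm from the mould centre. Now push the handle along its arc with closed fingertips, guarded.

```bash
cat > push.py <<'E'
from h import *
from scipy.spatial.transform import Rotation as Ro
np.set_printoptions(precision=1,suppress=True)
YAW=1.42; e=np.array([np.cos(YAW),np.sin(YAW),0]); l=np.array([-e[1],e[0],0]); M=np.array([.4957,-.01,0]); Z=np.array([0,0,1.])
D=.088; T=np.radians(-12)
ORI=(Ro.from_rotvec(T*l)*Ro.from_rotvec(rv(YAW))).as_rotvec()
toolz=-np.sin(T)*e-np.cos(T)*Z; face=np.cos(T)*e-np.sin(T)*Z
def tcp(s,z): return M+s*e+z*Z+.011*face-.022*toolz
def nrm(th): return -np.sin(th)*e-np.cos(th)*Z
def contact(deg,r=.112,gap=0.):
    th=np.radians(deg); u=-np.cos(th)*e+np.sin(th)*Z
    p=(-D-.0533)*e+.1104*Z+r*u-(.0095+gap)*nrm(th)
    return p@e,p[2]
def fread(n=3): return np.mean([robot.read_force() for _ in range(n)],0)
E
python3 - <<'E'
from push import *
s,z=contact(78,gap=.014)
print(np.round(tcp(s,z),4),robot.solve_ik(tcp(s,z+.06),ORI))
robot.move_pose(tcp(s,z+.06),ORI); robot.move_l(tcp(s,z),.12); robot.hold(.2)
f0=fread(8); np.save('f0.npy',f0); print('f0',f0)
gap=.012; deg=78.; peak=0
while deg>12:
    if gap>0: gap-=.003
    else: deg-=2
    robot.move_l(tcp(*contact(deg,gap=gap)),.06)
    f=fread()-f0; fn=-f@nrm(np.radians(deg)); print(round(deg,1),round(gap,4),'fn %.1f |f| %.1f'%(fn,np.linalg.norm(f)))
    if np.linalg.norm(f)>13: break
print(robot.read_time())
snap('side','s2',(170,190,320,300),5)
E
```

```text
[ 0.5 -0.1  0.2] [-0.6  0.3 -0.1  1.3  0.2  1.2]
f0 [0.3 0.9 0.7]
78.0 0.009 fn -1.6 |f| 1.6
78.0 0.006 fn -1.6 |f| 1.7
78.0 0.003 fn -1.2 |f| 1.5
78.0 0.0 fn -1.6 |f| 1.7
78.0 -0.003 fn -1.1 |f| 1.4
76.0 -0.003 fn -0.9 |f| 1.1
74.0 -0.003 fn -1.1 |f| 1.6
72.0 -0.003 fn -0.7 |f| 1.1
70.0 -0.003 fn -0.8 |f| 1.0
68.0 -0.003 fn -1.1 |f| 1.4
66.0 -0.003 fn -0.7 |f| 1.2
64.0 -0.003 fn -1.3 |f| 1.3
62.0 -0.003 fn -1.9 |f| 1.9
60.0 -0.003 fn -1.0 |f| 1.3
58.0 -0.003 fn -0.7 |f| 0.8
56.0 -0.003 fn -1.3 |f| 1.3
54.0 -0.003 fn -1.7 |f| 1.9
52.0 -0.003 fn -2.0 |f| 2.2
50.0 -0.003 fn -0.2 |f| 0.7
48.0 -0.003 fn -1.7 |f| 2.2
46.0 -0.003 fn -0.6 |f| 0.8
44.0 -0.003 fn -0.3 |f| 0.6
42.0 -0.003 fn -1.2 |f| 1.6
40.0 -0.003 fn -1.7 |f| 2.0
38.0 -0.003 fn 0.0 |f| 0.4
36.0 -0.003 fn -1.4 |f| 1.6
34.0 -0.003 fn -1.4 |f| 1.7
32.0 -0.003 fn -1.2 |f| 1.3
30.0 -0.003 fn -1.4 |f| 1.8
28.0 -0.003 fn -0.8 |f| 0.9
26.0 -0.003 fn -1.7 |f| 2.2
24.0 -0.003 fn -0.6 |f| 1.0
22.0 -0.003 fn -1.3 |f| 1.7
20.0 -0.003 fn -1.3 |f| 1.7
18.0 -0.003 fn -1.1 |f| 1.2
16.0 -0.003 fn -0.9 |f| 1.1
14.0 -0.003 fn -0.4 |f| 1.3
12.0 -0.003 fn -0.2 |f| 1.5
27.1167
```

View pics/s2.png

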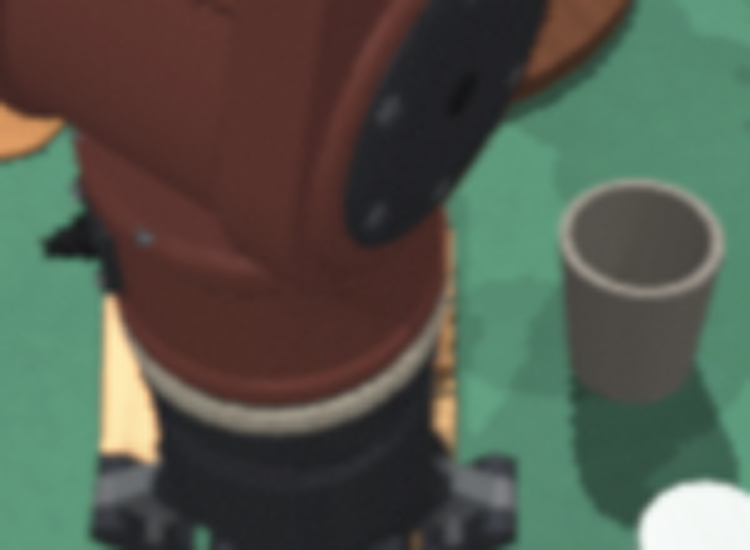

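The arm hides the clamp in that crop. I'll look at the wider views to see whether the handle is following.

```bash
python3 - <<'E'
from push import *
a=robot.read_camera('side'); b=robot.read_camera('top')
A=cv2.resize(a[190:384,150:330,::-1],None,fx=3,fy=3,interpolation=cv2.INTER_CUBIC); B=cv2.resize(b[130:290,280:420,::-1],None,fx=2.5,fy=2.5,interpolation=cv2.INTER_CUBIC)[:,:260]
B=cv2.copyMakeBorder(B,0,max(0,A.shape[0]-B.shape[0]),0,0,cv2.BORDER_CONSTANT)
cv2.imwrite('pics/w1.png',np.hstack([A,B]))
for c in('side','top'):
  for n in('clamp_pad','grip_point','handle_pivot','clamp'): print(c,n,[(np.round(x['position'],3),round(x['confidence'],2)) for x in robot.recognise(c,n)[:2]])
print(np.round(robot.read_ee_pos(),3), np.round(contact(12),3))
E
```

```text
side clamp_pad [(array([ 0.5, -0.3,  0.1]), 0.35)]
side grip_point [(array([ 0.5, -0.3,  0.1]), 0.72)]
side handle_pivot [(array([ 0.5, -0.3,  0.1]), 0.55), (array([ 0.5, -0.3,  0.1]), 0.33)]
side clamp [(array([ 0.5, -0.3,  0.1]), 0.49)]
top clamp_pad []
top grip_point [(array([ 0.5, -0.2,  0.1]), 0.65)]
top handle_pivot [(array([ 0.5, -0.1,  0.1]), 0.84)]
top clamp [(array([ 0.5, -0.1,  0.1]), 0.73)]
[ 0.5 -0.3  0.2] [-0.2  0.1]
```

View pics/w1.png

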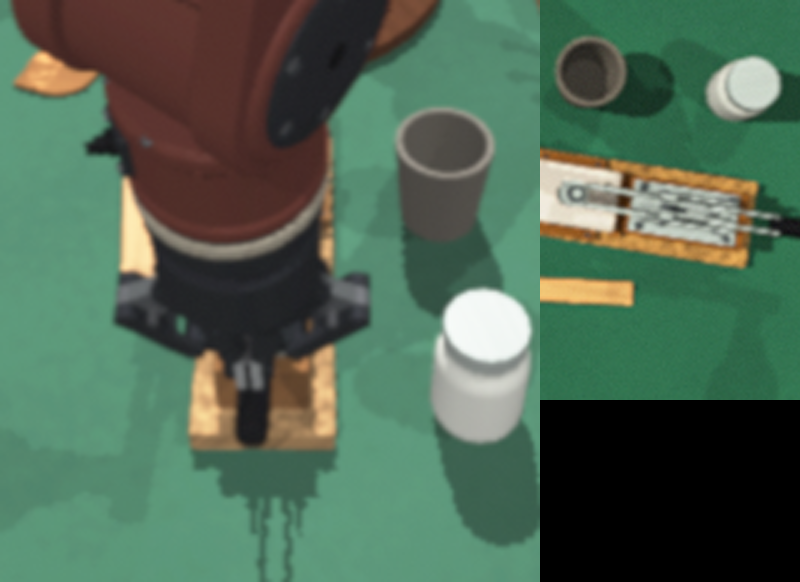

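The handle is following: the bar lies over the mould and the grip is near level. I continue in 1° steps, watching the force rise and fall.

```bash
python3 - <<'E'
from push import *
f0=np.load('f0.npy'); deg=12.; peak=0; low=0; fn=0
while deg>-24:
    deg-=1. if peak<4 else .5
    robot.move_l(tcp(*contact(deg,gap=-.003)),.04)
    f=fread(6)-f0; fn=-f@nrm(np.radians(deg))+1.1; peak=max(peak,fn)
    print(round(deg,1),'fn %.1f |f| %.1f'%(fn,np.linalg.norm(f)),round(robot.read_ee_pos()[2]-tcp(*contact(deg,gap=-.003))[2],4) if abs(fn)>3 else '')
    if np.linalg.norm(f)>15: break
    low=low+1 if peak>4 and fn<.8 else 0
    if low>=2: break
print(robot.read_time())
E
```

```text
11.0 fn -0.1 |f| 1.4 
10.0 fn 0.4 |f| 0.7 
9.0 fn -0.4 |f| 1.9 
8.0 fn -0.7 |f| 1.9 
7.0 fn 3.1 |f| 2.1 0.0
6.0 fn 5.3 |f| 4.3 0.0001
5.5 fn 5.0 |f| 4.1 0.0002
5.0 fn 6.8 |f| 6.0 0.0003
4.5 fn 7.2 |f| 6.4 0.0003
4.0 fn 7.9 |f| 6.9 0.0004
3.5 fn 8.7 |f| 7.7 0.0005
3.0 fn 9.4 |f| 8.5 0.0005
2.5 fn 10.3 |f| 9.3 0.0006
2.0 fn 9.3 |f| 8.3 0.0006
1.5 fn 9.1 |f| 8.2 0.0006
1.0 fn 10.0 |f| 9.0 0.0006
0.5 fn 8.9 |f| 8.2 0.0006
0.0 fn 10.0 |f| 9.1 0.0006
-0.5 fn 10.0 |f| 9.2 0.0005
-1.0 fn 8.5 |f| 7.9 0.0005
-1.5 fn 7.6 |f| 6.8 0.0005
-2.0 fn 8.0 |f| 7.1 0.0004
-2.5 fn 7.1 |f| 6.2 0.0003
-3.0 fn 6.7 |f| 5.9 0.0002
-3.5 fn 5.0 |f| 4.1 0.0001
-4.0 fn 4.5 |f| 4.0 -0.0
-4.5 fn 2.7 |f| 2.9 
-5.0 fn 2.2 |f| 2.5 
-5.5 fn 0.4 |f| 2.1 
-6.0 fn 0.2 |f| 2.4 
35.1667
```

```bash
python3 - <<'E'
from push import *
f0=np.load('f0.npy'); deg=-6.
for _ in range(2):
    deg-=.5
    robot.move_l(tcp(*contact(deg,gap=-.003)),.04)
    f=fread(8)-f0; fn=-f@nrm(np.radians(deg))+1.1; print(deg,'fn %.1f'%fn)
    if fn>2.5: break
p=np.array(robot.read_ee_pos()); robot.move_l(p+[0,0,.10],.12)
print(fread(8)-f0)
robot.move_pose(tcp(-.2,.33)+[-.12,0,0],ORI); 
# clear view: go back toward the start posture
robot.move_j([1.162,0.291,-0.153,1.127,0,1.431]); robot.hold(.2)
a=robot.read_camera('side'); b=robot.read_camera('top')
A=cv2.resize(a[200:330,170:310,::-1],None,fx=4,fy=4,interpolation=cv2.INTER_CUBIC)[:,:520]
B=cv2.resize(b[180:245,270:400,::-1],None,fx=2,fy=2,interpolation=cv2.INTER_CUBIC)
B=cv2.copyMakeBorder(B,0,A.shape[0]-B.shape[0],0,0,cv2.BORDER_CONSTANT)
cv2.imwrite('pics/w2.png',np.hstack([A,B])); np.savez('end.npz',side=a,top=b)
for c in('side','top'):
  for n in('clamp_pad','grip_point','handle_pivot','mould_upper'): print(c,n,[([round(v,4) for v in x['position']],round(x['confidence'],2)) for x in robot.recognise(c,n)[:1]])
print('expected grip',[ [round(float(v),4) for v in M+(-D-.0533-.1*np.cos(np.radians(g)))*e+(.1104+.1*np.sin(np.radians(g)))*Z] for g in(-6,-10)],round(robot.read_time(),1))
E
```

```text
-6.5 fn 0.6
-7.0 fn 1.1
[ 0.4 -0.3 -0.3]
side clamp_pad []
side grip_point [([0.4685, -0.2222, 0.1092], 0.69)]
side handle_pivot [([0.4767, -0.146, 0.1026], 0.57)]
side mould_upper [([0.5056, -0.0258, 0.0769], 0.74)]
top clamp_pad [([0.328, 0.1729, 0.0107], 0.64)]
top grip_point [([0.4722, -0.2078, 0.1025], 0.67)]
top handle_pivot [([0.4747, -0.1305, 0.1011], 0.89)]
top mould_upper [([0.4956, -0.0026, 0.0774], 0.66)]
expected grip [[0.4595, -0.248, 0.0999], [0.4597, -0.2471, 0.093]] 40.7
```

View pics/w2.png

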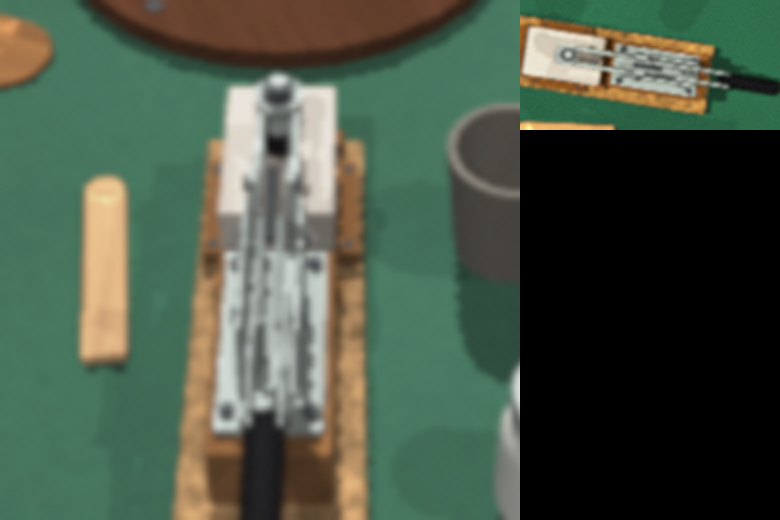

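The arm is clear, the bar is down with its pad on the mould, and the handle stays down unaided. I'll fit the grip's axis in both pictures to check the handle angle numerically.

```bash
python3 - <<'E'
from push import *
from scipy.optimize import minimize
d=np.load('end.npz'); S=4; masks={}
for c in('top','side'):
    big=cv2.resize(d[c],None,fx=S,fy=S,interpolation=cv2.INTER_CUBIC)
    m=(big.max(2)<48).astype(np.uint8); ctr=proj(c,M+(-D-.0533-.09)*e+.1*Z)[0]
    w=np.zeros_like(m); cv2.circle(w,tuple(int(v*S) for v in ctr),int(30*S),1,-1); m*=w
    n,l_,st,_=cv2.connectedComponentsWithStats(m); k=1+np.argmax(st[1:,4]); masks[c]=(l_==k).astype(np.uint8); print(c,st[k])
a=np.linspace(0,2*np.pi,24,endpoint=False)
def ren(c,p):
    th,D_,lat=p; u=-np.cos(th)*e+np.sin(th)*Z; n=nrm(th); o=M+(-D_-.0533)*e+.1104*Z+lat*l
    P=np.vstack([o+r*u+.0095*(np.cos(a)[:,None]*l+np.sin(a)[:,None]*n) for r in(.05,.126)])
    h=cv2.convexHull(((proj(c,P)+.5)*S-.5).astype(np.float32)); m=np.zeros(masks[c].shape,np.uint8); cv2.fillConvexPoly(m,np.round(h*16).astype(np.int32),1,shift=4); return m
f=lambda p:sum(1-(m&ren(c,p)).sum()/(m|ren(c,p)).sum() for c,m in masks.items())
for t0 in(10,0,-10):
    p0=np.array([np.radians(t0),.088,0]); r=minimize(f,p0,method='Nelder-Mead',options=dict(initial_simplex=p0+np.array([[0,0,0],[.1,0,0],[0,.006,0],[0,0,.004]]),xatol=1e-5,fatol=1e-5))
    print('deg',np.degrees(r.x[0]),'D,lat mm',r.x[1:]*1e3,'cost %.3f'%r.fun)
for g in(8,2,-4,-6,-8,-10,-14): # best over D,lat at fixed angle
    r=minimize(lambda q:f([np.radians(g),*q]),[.088,0],method='Nelder-Mead',options=dict(initial_simplex=[[.088,0],[.094,0],[.088,.004]])); print(g,r.x*1e3,'%.3f'%r.fun)
E
```

```text
top [1473  867  130   42 3188]
side [ 917 1214   48  183 6854]
deg -10.787276899338808 D,lat mm [89.9 -1.7] cost 0.417
deg -11.183068427740421 D,lat mm [90.2 -1.7] cost 0.417
deg -11.750043150095427 D,lat mm [90.9 -1.7] cost 0.416
8 [106.3  -2.1] 0.709
2 [98.7 -1.7] 0.567
-4 [92.5 -1.8] 0.481
-6 [90.6 -1.6] 0.454
-8 [89.4 -1.6] 0.430
-10 [89.4 -1.6] 0.420
-14 [93.  -1.7] 0.434
```

```bash
python3 -c "
from h import *
print(robot.read_time()); print(robot.sign_off())"
```

```text
40.7167
the job is handed in; nothing more can be done
None
```

The mould is closed and clamped, and I handed the job in at 40.7 s on the robot's clock (limit 72 s).

**Placing:** I gripped the upper half across its 60 mm and lowered it onto the keys with a guarded descent. It met the lower half at the predicted home height, with about 7 N of contact and about 1 N sideways. After I let go, the top camera put it within about 1 mm and 0.3° of the lower half.

**Clamping:** I pushed the handle along its arc with closed fingertips.
- The push rose to about 10 N, then fell to nil near 6° below level by my commanded arc.
- It stayed near nil over 1° more (0.6 and 1.1 N, close to the noise), so I stopped and withdrew.

**Last checks:** With the arm well clear, the bar is down with its pad on the mould and the handle stays down by itself. My fit of the grip in both pictures gave about 11° below level. That agrees with it having snapped over, but the fit is only good to about 3°.

**Disagreed or not confirmed:**
- The snap itself was not seen or felt separately; I infer it from the force going to nil and the handle staying down.
- The recognition network never gave a usable pad position. Its grip position was about 3 cm off my model, probably because it reports the middle of the visible surface.
- I did not measure the cups and other tools again. No unexpected contact was felt during the guarded moves, and those in view looked undisturbed.

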